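# Sort used pipe fittings into their trays

### The job

Sort the five loose brown fittings into the dark trays: the two flanged sleeves upright, one in each bay of the tray with round plugs, with the plug inside the bore; the two half-shells, open side down, one in each bay of the tray with long ridges, each lengthwise over its ridge; and the small bush upright in the small empty single-bay tray. Everything must sit flat on the tray floors, let go and at rest, and the tape roll and the grease can must stay where they are.

Things in the scene. Friction and masses are not known exactly. Their poses are not given: they have to be found in the camera images.
- sleeve_a: Flanged sleeve: a hollow brown plastic spool standing upright, 60 mm tall, a 9 mm thick round flange of 56 mm diameter at top and bottom, 47 mm diameter between them, an open bore of 38 mm right through. Same either end. Its flange can be gripped from above. About 90 g. Origin: centre of the underside, z up along the bore. Identical to the other sleeve.
- sleeve_b: Flanged sleeve: a hollow brown plastic spool standing upright, 60 mm tall, a 9 mm thick round flange of 56 mm diameter at top and bottom, 47 mm diameter between them, an open bore of 38 mm right through. Same either end. Its flange can be gripped from above. About 90 g. Origin: centre of the underside, z up along the bore. Identical to the other sleeve.
- shell_a: Half-shell: a brown plastic saddle like a pipe split lengthwise, lying open side down like a tunnel. 60 mm long along its x, 50 mm wide along y, 37 mm tall; inside the tunnel 32 mm wide and 28 mm high. Its two end faces (at x = +-30 mm) are flat and upright arches with a raised rim of about 9 mm, so it can be gripped from above along its length, across these ends near the top. About 70 g. Origin: centre of the underside, z up. Identical to the other half-shell.
- shell_b: Half-shell: a brown plastic saddle like a pipe split lengthwise, lying open side down like a tunnel. 60 mm long along its x, 50 mm wide along y, 37 mm tall; inside the tunnel 32 mm wide and 28 mm high. Its two end faces (at x = +-30 mm) are flat and upright arches with a raised rim of about 9 mm, so it can be gripped from above along its length, across these ends near the top. About 70 g. Origin: centre of the underside, z up. Identical to the other half-shell.
- bush: Bush: a small plain thick-walled brown plastic tube standing upright, 36 mm diameter, 36 mm tall, bore 18 mm, no flange. About 50 g. Origin: centre of the underside, z up.
- sleeve_tray: Fixed shallow dark grey tray for the sleeves, 88 mm along its x by 171 mm along its y, rim 13 mm above the table, floor 3 mm thick, walls 5 mm. Two square bays, 78 by 78 mm inside, side by side along y, bay centres at y = +41.5 and -41.5 mm (x = 0). In the middle of each bay stands a light grey round plug of 20 mm diameter, its top 15 mm above the table. Origin: centre of the underside, on the table; z up.
- shell_tray: Fixed shallow dark grey tray for the half-shells, 94 mm along its x by 163 mm along its y, rim 13 mm above the table, floor 3 mm thick, walls 5 mm. Two bays, 84 mm (x) by 74 mm (y) inside, side by side along y, bay centres at y = +39.5 and -39.5 mm (x = 0). In the middle of each bay lies a light grey straight ridge along x, 50 mm long, 14 mm wide, its top 13 mm above the table. Origin: centre of the underside, on the table; z up.
- bush_tray: Fixed shallow dark grey tray for the bush, 72 by 72 mm, rim 13 mm above the table, floor 3 mm thick, walls 5 mm: one bay of 62 by 62 mm with a plain empty floor. Origin: centre of the underside, on the table; z up.
- tape_roll: Bystander: a cardboard-brown ring (tape roll) lying flat, 90 mm outside diameter, 72 mm hole, 48 mm tall. Leave alone. Origin: centre of the underside.
- grease_can: Bystander: a closed upright can, 66 mm diameter, 110 mm tall. Leave alone. Origin: centre of the underside.

How it is judged:
By the outcome, as a careful person would: the job done as asked, in the order asked, and still so for the second after the job is handed in, with the robot touching nothing.
It also fails if it takes over 104 s, if anything falls off the work surface, if the arm or the gripper's body presses on something with over 40 N, if the wrist force passes 120 N, or if a joint passes its speed limit or range.

### The arm

A 6-joint arm with a two-finger parallel gripper is mounted at the origin on the work surface. World frame = base frame: x ahead of the robot, y to its left, z up, the work surface at z = 0. Lengths are in m, angles in degrees, forces in N, time in s.
With the tool pointing down it reaches from about 0.375 to 0.9 m from the base axis. Payload 3.1 kg.
Tool frame: the origin (TCP) lies at the very end of the fingers, on their centre line; the grasp point (between the pads) lies 19 mm behind it; z points along the fingers, y is the direction in which the jaws open and shut (so a half turn about z gives the same grasp; the last joint's range is limited). The gripper opens to 87 mm and grips with 3 to 60 N. Pads are 19 mm wide; open, the fingers measure 117 mm over their backs; the gripper's body (75 mm by 190 mm) begins 51 mm behind the grasp point.
Start: joints at [-86.717, 30.224, 82.088, -0, 67.689, -10.227], TCP at [0.146, -0.608, 0.223] pointing down, gripper open.
Joint ranges: [-176.69, 176.69], [-43.24, 126.21], [12.49, 139.97], [-82, 262], [0, 151.66], [-163.58, 163.58]. Speed limits (degrees/s): [159.86, 159.86, 180, 180, 180, 180].

### API

Orientations are given as a 3x3 rotation matrix whose columns are the frame's x, y, z axes.
In Python, from rig import read_state, capture, hand_in gives the robot as it stands. The module is installed in compiled form; this text tells all that it offers.
- The arm moves only by the tool move_arm, never from a script. Its arguments are lists of equal length, an entry for each row: "linear": the shift along the tool's x, y, z in cm, a list of three; "angular": the turn, a rotation vector about the tool's x, y, z in rad, a list of three; "fingers": the gripper command: -1 is fully open, 1 is shut, values between are in proportion. In form: {"linear": [[tx, ty, tz], ...], "angular": [[wx, wy, wz], ...], "fingers": [fingers, ...]}. A call has 1 to 12 rows; each row is the pose to reach, as a shift and turn from the pose measured when the call began, along the tool's axes at that moment; what a row does not reach only later rows make up. A row lasts 1/12 s, in which the tool goes at most 41.7 mm and 7.16 degrees, less where a joint would pass 70% of its speed; a pose out of reach is approached as far as the arm can. A call with a gripper value outside its range is refused whole. The fingers move at their own pace and stop on an object; the grip force is fixed at half the most. Time passes only in rows, so rows that repeat a pose let the fingers close. It gives the time, the measured TCP pose, the force and the opening at its end, in the units of the state.
- read_state(): the state, without advancing time (a new reading comes with each control period).
- capture(name): name is "side" or "top" or "wrist"; returns a dict with "color" (384x512x3 uint8, red, green, blue), "fx", "fy", "cx", "cy" (pixels), "view" (4x4, takes a point from world to camera coordinates); the wrist camera has in their place "hand_eye" (4x4, takes a point from camera to tool coordinates, whose origin is the TCP and whose axes are the flange's). Camera axes: x right, y down, z forward; pixel columns grow to the right and rows downward; lengths in m; the calibration is good to about 2 mm. A picture is of the moment at which its call begins: read the wrist's pose just before it. There is no depth.
- hand_in(): hands the job in, once; it reports no verdict.
The state is a dict: "time_s": time; "joint_positions": joint angles; "qvel": joint speeds; "tau": joint torques, N m; "position": TCP position; "tcp_rot": TCP orientation; "force": force on the tool from outside, world axes, zero at the start; "moment": the same for the moment, N m; "opening": opening from 0.0 (shut) to 1.0 (fully open).
Only numpy, scipy, OpenCV 4.12 (cv2) and the standard library are available. Lean on these libraries where they do the work, as an engineer would, in place of code of your own. Each camera call takes 0.05 s, during which the arm holds its last target. There are 200 camera calls.

## Working session

There is one attempt and no reset: what is moved stays moved. The work goes in short steps, Python scripts to look and compute and a tool call to move; the robot and the scene stay as the last step left them, time stands still between calls to the robot, and variables do not carry over. Pictures are saved under pics/ and viewed, about 12 in all and at most 16, crops included, and the job is handed in when it is done.

Besides the shell and the picture viewer there is one more tool, called after "Emit:" as a command line: name --argument value ..., lists and objects as JSON in quotes. move_arm: Moves the arm, as the interface text tells. Its arguments: {"type":"object","properties":{"linear":{"type":"array"},"angular":{"type":"array"},"fingers":{"type":"array"}},"required":["linear","angular","fingers"]}

```bash
mkdir -p pics; python3 - <<'E'
from rig import *
import cv2,pickle
s=read_state();print(s['time_s'],s['position'],s['tcp_rot'],s['opening'],s['force'])
d={}
for n in('side','top'):
    c=capture(n);d[n]=c;cv2.imwrite(f'pics/{n}0.png',cv2.resize(c['color'][:,:,::-1],(800,600),interpolation=cv2.INTER_CUBIC))
    print(n,c['fx'],c['fy'],c['cx'],c['cy'],c['view'].round(4).tolist() if hasattr(c['view'],'round') else c['view'])
pickle.dump(d,open('d0.pkl','wb'))
E
```

```text
0.0 [ 0.146005   -0.60697566  0.22155101] [[ 9.72333659e-01  2.33596324e-01 -1.13301478e-04]
 [ 2.33596022e-01 -9.72331361e-01  2.15022633e-03]
 [ 3.92118386e-04 -2.11720421e-03 -9.99997682e-01]] 1.0014910007117062 [0.27434902 0.17401618 0.44410581]
side 403.53598922777473 403.53598922777473 257.22831132590005 185.70454575359702 [[0.9193, -0.3933, 0.0142, -0.555], [-0.2564, -0.6259, -0.7366, 0.2045], [0.2986, 0.6735, -0.6762, 0.7241], [0.0, 0.0, 0.0, 1.0]]
top 404.02069356484066 404.02069356484066 260.9928649904728 192.706914509559 [[0.0187, -0.9997, -0.0124, 0.0074], [-0.989, -0.0167, -0.1469, 0.5753], [0.1466, 0.015, -0.9891, 0.8391], [0.0, 0.0, 0.0, 1.0]]
```

View pics/top0.png

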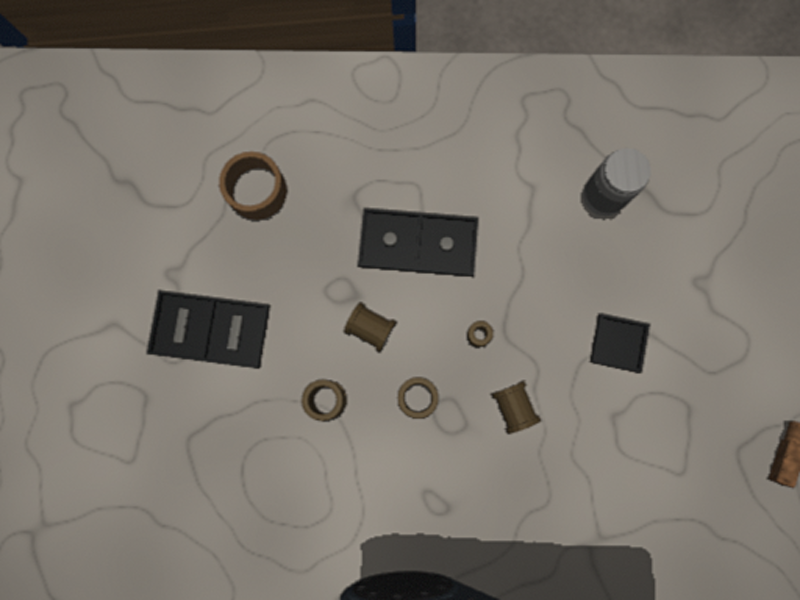

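View pics/side0.png

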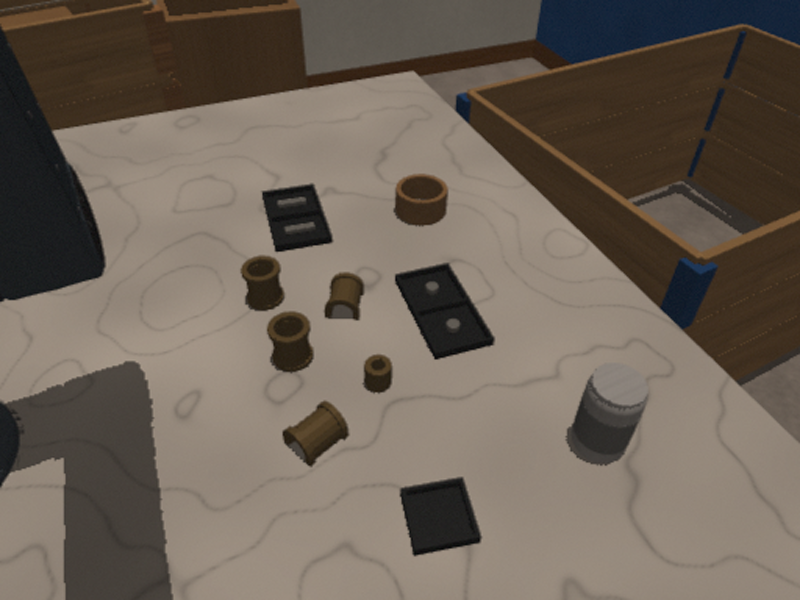

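Top (800x600): shells at (370,327) and (516,407), sleeves at (324,400) and (418,397), bush (480,334), plug tray (418,242), ridge tray (209,329), small tray (620,343); can (626,175) and tape roll (253,185) are clear of the work. I'll enlarge.

```bash
cat > h.py <<'E'
import numpy as np,pickle
def ray(c,uv,z):
    V=c['view'];R=V[:3,:3];o=-R.T@V[:3,3]
    d=R.T@np.array([(uv[0]-c['cx'])/c['fx'],(uv[1]-c['cy'])/c['fy'],1.])
    return o+d*(z-o[2])/d[2]
def proj(c,p):
    q=c['view'][:3,:3]@np.asarray(p)+c['view'][:3,3]
    return np.array([c['fx']*q[0]/q[2]+c['cx'],c['fy']*q[1]/q[2]+c['cy']])
E
python3 - <<'E'
import pickle,cv2
c=pickle.load(open('d0.pkl','rb'))['top']['color'][:,:,::-1]
for n,x in(('L',90),('R',225)):
    im=cv2.resize(c[130:280,x:x+200],(800,600),interpolation=cv2.INTER_CUBIC)
    im=cv2.convertScaleAbs(im,alpha=1.7)
    cv2.imwrite(f'pics/top0{n}.png',im)
E
```

```text
(no output)
```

View pics/top0L.png

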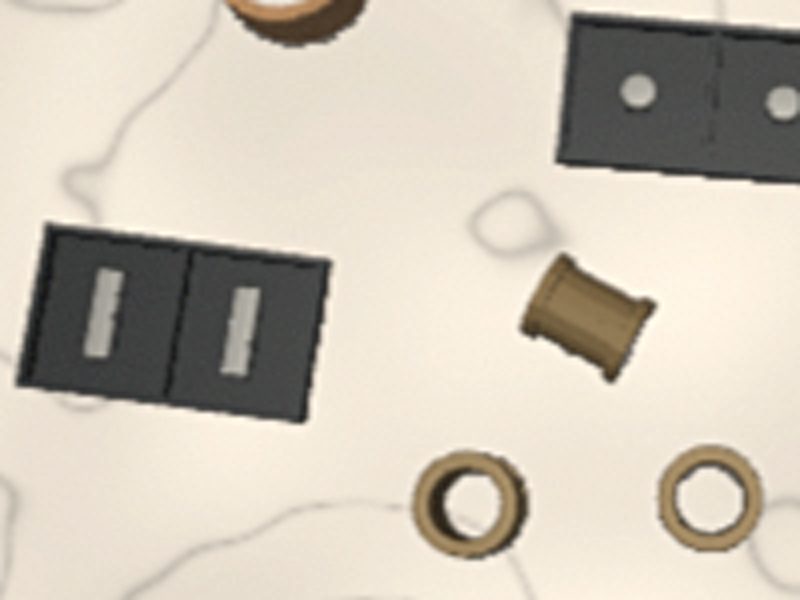

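View pics/top0R.png

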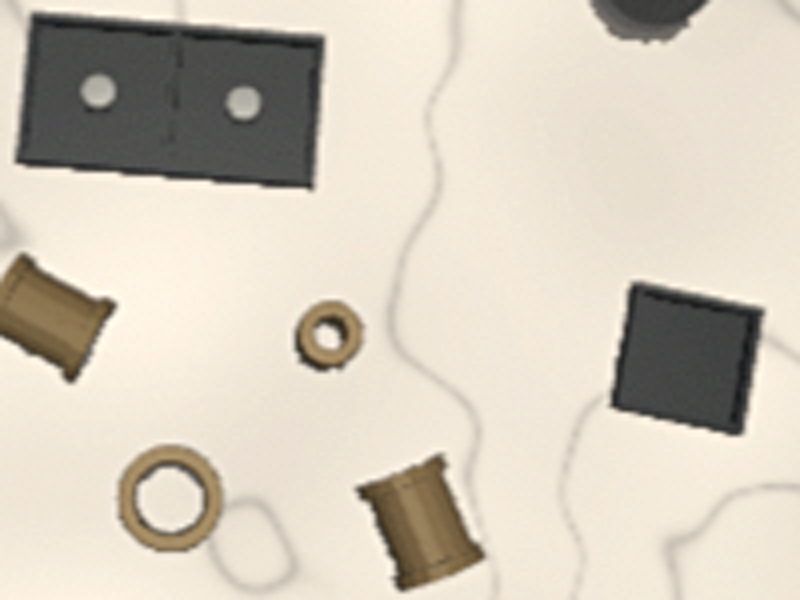

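```bash
cat > m.py <<'E'
from h import *
d=pickle.load(open('d0.pkl','rb'));c=d['top'];s=d['side']
L=lambda x,y,z:ray(c,(90+x/4-.375,130+y/4-.375),z)
R=lambda x,y,z:ray(c,(225+x/4-.375,130+y/4-.375),z)
P={}
P['sl1']=L(466,504,.06);P['sl2']=(L(710,498,.06)+R(170,498,.06))/2;P['bush']=R(331,332,.036)
P['plugL']=(L(638,91,.015)+R(98,91,.015))/2;P['plugR']=(L(784,102,.015)+R(244,102,.015))/2
for n,e in(('shA',[L(565,255,.01),L(527,332,.01),L(652,303,.01),L(612,378,.01)]),('shB',[R(362,488,.01),R(441,458,.01),R(402,587,.01),R(482,555,.01)]),):
    a=(e[0]+e[1])/2;b=(e[2]+e[3])/2;v=b-a;P[n]=(a+b)/2
    print(n,'len',np.linalg.norm(v),'wid',np.linalg.norm(e[0]-e[1]),np.linalg.norm(e[2]-e[3]),'yaw',np.degrees(np.arctan2(v[1],v[0])))
for n,q in(('rL',[(110,269),(96,357)]),('rR',[(247,288),(234,377)])):
    a,b=[L(*t,.013) for t in q];v=b-a;P[n]=(a+b)/2;print(n,np.linalg.norm(v),np.degrees(np.arctan2(v[1],v[0])))
k=[R(*t,.013) for t in[(633,283),(763,310),(742,434),(612,407)]];P['bt']=sum(k)/4
print('bt sides',[np.linalg.norm(k[i]-k[i-1]) for i in range(4)],np.degrees(np.arctan2(*(k[3]-k[0])[1::-1])))
print('plug dist',np.linalg.norm(P['plugL']-P['plugR']),np.degrees(np.arctan2(*(P['plugL']-P['plugR'])[1::-1])),'ridge dist',np.linalg.norm(P['rL']-P['rR']))
for n,p in P.items():print(n,p.round(4),'r',np.hypot(*p[:2]).round(3),'side800',(proj(s,p)*1.5625).round(0))
E
python3 m.py
```

```text
shA len 0.05551116170792084 wid 0.04847947401505873 0.04772590704391057 yaw -117.63031888091719
shB len 0.057238179739634416 wid 0.0470043055491116 0.04750381095309111 yaw -157.46673832529297
rL 0.050118025009950835 175.03520524280205
rR 0.050452528957727776 175.05288475974683
bt sides [np.float64(0.07078029914564168), np.float64(0.07326918865590017), np.float64(0.0705414548711047), np.float64(0.07246329162023685)] 169.1269319916829
plug dist 0.08358338581581899 86.47883212420764 ridge dist 0.07897599749172243
sl1 [0.4374 0.1298 0.06  ] r 0.456 side800 [260. 267.]
sl2 [0.4429 0.0021 0.06  ] r 0.443 side800 [288. 325.]
bush [ 0.5339 -0.0841  0.036 ] r 0.54 side800 [378. 364.]
plugL [0.6719 0.0469 0.015 ] r 0.674 side800 [432. 285.]
plugR [ 0.6668 -0.0365  0.015 ] r 0.668 side800 [453. 322.]
shA [0.5423 0.0718 0.01  ] r 0.547 side800 [344. 299.]
shB [ 0.4324 -0.1369  0.01  ] r 0.454 side800 [315. 434.]
rL [0.5395 0.3456 0.013 ] r 0.641 side800 [291. 199.]
rR [0.5298 0.2672 0.013 ] r 0.593 side800 [298. 225.]
bt [ 0.5251 -0.2845  0.013 ] r 0.597 side800 [439. 511.]
```

```bash
cat > g.py <<'E'
# usage: g.py x y z psi [x y z psi...] : shift (tool cm) & z-turn for each target from the present pose
import sys,numpy as np
from scipy.spatial.transform import Rotation as Ro
from rig import read_state
s=read_state();p=np.array(s['position']);R=np.array(s['tcp_rot'])
print('t',s['time_s'],'p',p.round(4),'psi',np.degrees(np.arctan2(R[1,0],R[0,0])).round(1),'op',round(s['opening'],3),'F',np.round(s['force'],1))
a=list(map(float,sys.argv[1:]))
for i in range(0,len(a),4):
    q=np.radians(a[i+3]);T=np.array([[np.cos(q),np.sin(q),0],[np.sin(q),-np.cos(q),0],[0,0,-1]])
    print((R.T@(np.array(a[i:i+3])-p)*100).round(2),Ro.from_matrix(R.T@T).as_rotvec().round(3))
E
python3 g.py .42 -.30 .2 86.5 .437 .13 .13 86.5
```

```text
t 0.1 p [ 0.146  -0.607   0.2217] psi 13.5 op 1.0 F [-0.4  0.1 -0.1]
[ 33.81 -23.45   2.23] [-1.000e-03 -2.000e-03 -1.274e+00]
[ 45.51 -64.84   9.31] [-1.000e-03 -2.000e-03 -1.274e+00]
```

Emit:
move_arm --linear '[[33.8,-23.4,2],[33.8,-23.4,2],[33.8,-23.4,2],[33.8,-23.4,2],[33.8,-23.4,2],[33.8,-23.4,2],[33.8,-23.4,2],[33.8,-23.4,2],[33.8,-23.4,2],[45.5,-64.8,9],[45.5,-64.8,9],[45.5,-64.8,9]]' --angular '[[0,0,-1.27],[0,0,-1.27],[0,0,-1.27],[0,0,-1.27],[0,0,-1.27],[0,0,-1.27],[0,0,-1.27],[0,0,-1.27],[0,0,-1.27],[0,0,-1.27],[0,0,-1.27],[0,0,-1.27]]' --fingers '[-1,-1,-1,-1,-1,-1,-1,-1,-1,-1,-1,-1]'

```text
time_s: 1.1
position: [0.4066, -0.2031, 0.1845]
tcp_rot: [[0.064, 0.998, -0.0], [0.998, -0.064, 0.002], [0.002, -0.0, -1.0]]
force: [0.8, -0.3, 0.4]
opening: 0.999
```

```bash
python3 g.py .4374 .1298 .13 86.5 .4374 .1298 .036 86.5
```

```text
t 1.1 p [ 0.4066 -0.2031  0.1845] psi 86.3 op 0.999 F [ 0.8 -0.3  0.4]
[33.41  0.94  5.53] [-0.    -0.002 -0.003]
[33.39  0.95 14.93] [-0.    -0.002 -0.003]
```

Emit:
move_arm --linear '[[33.4,0.9,5.5],[33.4,0.9,5.5],[33.4,0.9,5.5],[33.4,0.9,5.5],[33.4,0.9,5.5],[33.4,0.9,5.5],[33.4,0.9,5.5],[33.4,0.9,5.5],[33.4,0.9,5.5],[33.4,0.9,5.5],[33.4,0.9,5.5]]' --angular '[[0,0,0],[0,0,0],[0,0,0],[0,0,0],[0,0,0],[0,0,0],[0,0,0],[0,0,0],[0,0,0],[0,0,0],[0,0,0]]' --fingers '[-1,-1,-1,-1,-1,-1,-1,-1,-1,-1,-1]'

```text
time_s: 2.02
position: [0.4366, 0.1298, 0.13]
tcp_rot: [[0.062, 0.998, -0.001], [0.998, -0.062, 0.002], [0.002, -0.001, -1.0]]
force: [0.1, -0.3, -0.5]
opening: 1.001
```

```bash
python3 g.py .4374 .1298 .036 86.5; python3 - <<'E'
from rig import *
import cv2,numpy as np
s=read_state();c=capture('wrist');H=c['hand_eye']
W=np.eye(4);W[:3,:3]=s['tcp_rot'];W[:3,3]=s['position']
V=np.linalg.inv(W@H);c['view']=V
from h import proj
im=c['color'][:,:,::-1].copy()
for p in([.4374,.1298,.06],[.4429,.0021,.06],[.5423,.0718,.037]):
    u=proj(c,p);print(u.round(0));cv2.circle(im,tuple(int(v) for v in u),3,(0,0,255),-1)
cv2.imwrite('pics/w1.png',im)
E
```

```text
t 2.0167 p [0.4366 0.1298 0.13  ] psi 86.4 op 1.001 F [ 0.1 -0.3 -0.5]
[-0.01  0.09  9.4 ] [-0.001 -0.002 -0.001]
[258. 205.]
[273. 349.]
[384. 255.]
```

View pics/w1.png

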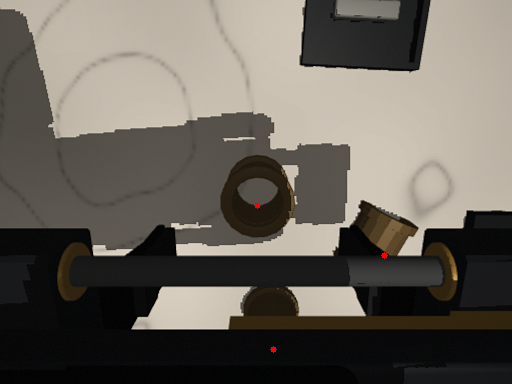

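Wrist view: sleeve top centre at about (257,201), predicted (258,205), so it agrees to within ~2 mm. Descend and grip.

Emit:
move_arm --linear '[[0,0.1,4],[0,0.1,7],[0,0.1,9.4],[0,0.1,9.4],[0,0.1,9.4],[0,0.1,9.4],[0,0.1,9.4],[0,0.1,9.4],[0,0.1,9.4],[0,0.1,9.4],[0,0.1,9.4],[0,0.1,9.4]]' --angular '[[0,0,0],[0,0,0],[0,0,0],[0,0,0],[0,0,0],[0,0,0],[0,0,0],[0,0,0],[0,0,0],[0,0,0],[0,0,0],[0,0,0]]' --fingers '[-1,-1,-1,-1,-1,1,1,1,1,1,1,1]'

```text
time_s: 3.07
position: [0.438, 0.1292, 0.0368]
tcp_rot: [[0.064, 0.998, 0.0], [0.998, -0.064, 0.002], [0.002, 0.0, -1.0]]
force: [-1.1, 0.3, 5.9]
opening: 0.622
```

```bash
python3 g.py .4374 .1298 .13 86.5 .6719 .0469 .13 86.5 .6719 .0469 .041 86.5
```

```text
t 3.0667 p [0.438  0.1292 0.0368] psi 86.3 op 0.622 F [-1.1  0.3  5.9]
[ 0.07 -0.06 -9.32] [ 0.    -0.002 -0.003]
[-6.71 23.87 -9.33] [ 0.    -0.002 -0.003]
[-6.72 23.87 -0.43] [ 0.    -0.002 -0.003]
```

Emit:
move_arm --linear '[[0,0,-4],[0,0,-8],[0,0,-9.3],[-6.7,23.9,-9.3],[-6.7,23.9,-9.3],[-6.7,23.9,-9.3],[-6.7,23.9,-9.3],[-6.7,23.9,-9.3],[-6.7,23.9,-9.3],[-6.7,23.9,-9.3],[-6.7,23.9,-9.3],[-6.7,23.9,-9.3]]' --angular '[[0,0,0],[0,0,0],[0,0,0],[0,0,0],[0,0,0],[0,0,0],[0,0,0],[0,0,0],[0,0,0],[0,0,0],[0,0,0],[0,0,0]]' --fingers '[1,1,1,1,1,1,1,1,1,1,1,1]'

```text
time_s: 4.07
position: [0.6704, 0.0473, 0.1285]
tcp_rot: [[0.064, 0.998, -0.004], [0.998, -0.064, 0.002], [0.002, -0.004, -1.0]]
force: [-0.7, 0.8, -0.8]
opening: 0.623
```

```bash
python3 g.py .6719 .0469 .041 86.5; python3 - <<'E'
from rig import *
import cv2
for i,(n,b) in enumerate((('side',(200,130,456,322)),)):
    c=capture(n);x,y,X,Y=b
    cv2.imwrite(f'pics/c1{n}.png',cv2.convertScaleAbs(cv2.resize(c['color'][y:Y,x:X,::-1],None,fx=3,fy=3,interpolation=cv2.INTER_CUBIC),alpha=1.5))
E
```

```text
t 4.0667 p [0.6704 0.0473 0.1285] psi 86.3 op 0.623 F [-0.7  0.8 -0.8]
[-0.05  0.18  8.74] [-0.004 -0.002 -0.003]
```

View pics/c1side.png

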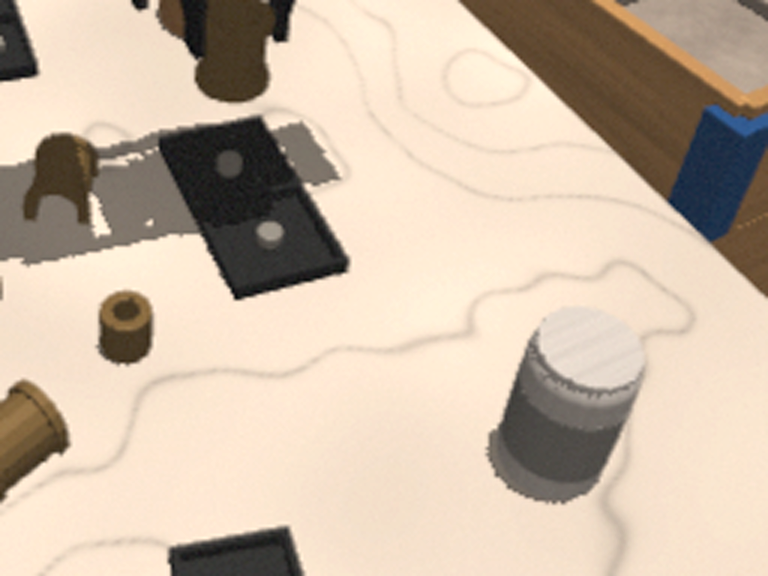

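The sleeve is held upright above the plug (plug at (230,163) in the crop). Lower, release, rise.

Emit:
move_arm --linear '[[0,0.2,3],[0,0.2,6],[0,0.2,8],[0,0.2,8.8],[0,0.2,8.8],[0,0.2,8.8],[0,0.2,8.8],[0,0.2,8.8],[0,0.2,8.8],[0,0.2,8.8],[0,0.2,4.8],[0,0.2,0.8]]' --angular '[[0,0,0],[0,0,0],[0,0,0],[0,0,0],[0,0,0],[0,0,0],[0,0,0],[0,0,0],[0,0,0],[0,0,0],[0,0,0],[0,0,0]]' --fingers '[1,1,1,1,1,-1,-1,-1,-1,-1,-1,-1]'

```text
time_s: 5.12
position: [0.669, 0.0477, 0.1176]
tcp_rot: [[0.063, 0.998, -0.013], [0.998, -0.063, 0.003], [0.002, -0.013, -1.0]]
force: [0.7, 0.2, 0.8]
opening: 0.982
```

```bash
python3 g.py .6719 .0469 .13 86.5 .4429 .0021 .13 86.5 .4429 .0021 .036 86.5
```

```text
t 5.1167 p [0.669  0.0477 0.1176] psi 86.4 op 0.982 F [0.7 0.2 0.8]
[-0.06  0.28 -1.24] [-0.013 -0.002 -0.002]
[ -5.98 -22.29  -0.96] [-0.013 -0.002 -0.002]
[ -6.   -22.17   8.44] [-0.013 -0.002 -0.002]
```

Emit:
move_arm --linear '[[-6,-22.3,-1],[-6,-22.3,-1],[-6,-22.3,-1],[-6,-22.3,-1],[-6,-22.3,-1],[-6,-22.3,-1],[-6,-22.3,-1],[-6,-22.3,-1],[-6,-22.3,-1],[-6,-22.2,3],[-6,-22.2,7],[-6,-22.2,7]]' --angular '[[-0.013,0,0],[-0.013,0,0],[-0.013,0,0],[-0.013,0,0],[-0.013,0,0],[-0.013,0,0],[-0.013,0,0],[-0.013,0,0],[-0.013,0,0],[-0.013,0,0],[-0.013,0,0],[-0.013,0,0]]' --fingers '[-1,-1,-1,-1,-1,-1,-1,-1,-1,-1,-1,-1]'

```text
time_s: 6.12
position: [0.4402, 0.0029, 0.0429]
tcp_rot: [[0.063, 0.998, -0.014], [0.998, -0.063, 0.006], [0.005, -0.014, -1.0]]
force: [-2.0, -0.2, -0.8]
opening: 0.999
```

```bash
python3 g.py .4429 .0021 .036 86.5; python3 - <<'E'
from rig import *
import cv2
c=capture('side');x,y,X,Y=130,130,386,322
cv2.imwrite(f'pics/c2side.png',cv2.convertScaleAbs(cv2.resize(c['color'][y:Y,x:X,::-1],None,fx=3,fy=3,interpolation=cv2.INTER_CUBIC),alpha=1.5))
E
```

```text
t 6.1167 p [0.4402 0.0029 0.0429] psi 86.4 op 0.999 F [-2.  -0.2 -0.8]
[-0.07  0.29  0.69] [-0.014 -0.005 -0.002]
```

View pics/c2side.png

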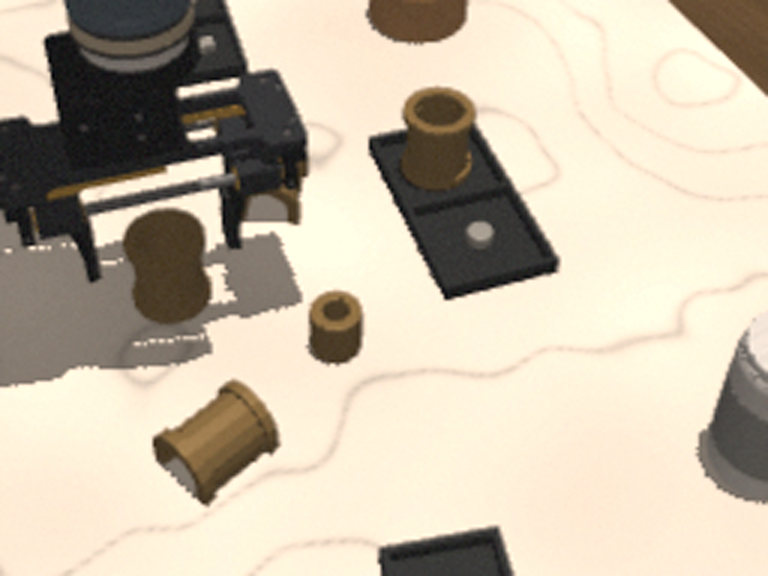

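First sleeve stands in its bay at (438,140). Gripper straddles the second. Grip it.

Emit:
move_arm --linear '[[-0.1,0.3,0.7],[-0.1,0.3,0.7],[-0.1,0.3,0.7],[-0.1,0.3,0.7],[-0.1,0.3,0.7],[-0.1,0.3,0.7],[-0.1,0.3,0.7],[-0.1,0.3,0.7],[-0.1,0.3,0.7]]' --angular '[[-0.014,-0.005,0],[-0.014,-0.005,0],[-0.014,-0.005,0],[-0.014,-0.005,0],[-0.014,-0.005,0],[-0.014,-0.005,0],[-0.014,-0.005,0],[-0.014,-0.005,0],[-0.014,-0.005,0]]' --fingers '[-1,-1,-1,1,1,1,1,1,1]'

```text
time_s: 6.92
position: [0.4439, 0.0016, 0.0396]
tcp_rot: [[0.063, 0.998, 0.004], [0.998, -0.063, -0.001], [-0.001, 0.004, -1.0]]
force: [-0.6, 1.3, 5.7]
opening: 0.638
```

```bash
python3 g.py .4429 .0021 .13 86.5 .6668 -.0365 .13 86.5
```

```text
t 6.9167 p [0.4439 0.0016 0.0396] psi 86.4 op 0.638 F [-0.6  1.3  5.7]
[ 0.03 -0.07 -9.04] [ 0.004  0.001 -0.002]
[-2.41 22.52 -8.96] [ 0.004  0.001 -0.002]
```

Emit:
move_arm --linear '[[0,0,-4],[0,0,-8],[0,0,-9],[-2.4,22.6,-9],[-2.4,22.6,-9],[-2.4,22.6,-9],[-2.4,22.6,-9],[-2.4,22.6,-9],[-2.4,22.6,-9],[-2.4,22.6,-9],[-2.4,22.6,-9],[-2.4,22.6,-9]]' --angular '[[0,0,0],[0,0,0],[0,0,0],[0,0,0],[0,0,0],[0,0,0],[0,0,0],[0,0,0],[0,0,0],[0,0,0],[0,0,0],[0,0,0]]' --fingers '[1,1,1,1,1,1,1,1,1,1,1,1]'

```text
time_s: 7.92
position: [0.6655, -0.036, 0.1293]
tcp_rot: [[0.063, 0.998, -0.0], [0.998, -0.063, 0.0], [0.0, -0.0, -1.0]]
force: [-0.1, 0.2, -0.9]
opening: 0.638
```

```bash
python3 g.py .6668 -.0365 .043 86.5; python3 - <<'E'
from rig import *
import cv2
c=capture('side');x,y,X,Y=200,130,400,280
cv2.imwrite(f'pics/c3side.png',cv2.convertScaleAbs(cv2.resize(c['color'][y:Y,x:X,::-1],None,fx=3,fy=3,interpolation=cv2.INTER_CUBIC),alpha=1.5))
E
```

```text
t 7.9167 p [ 0.6655 -0.036   0.1293] psi 86.4 op 0.638 F [-0.1  0.2 -0.9]
[-0.04  0.13  8.63] [-0.    -0.    -0.002]
```

View pics/c3side.png

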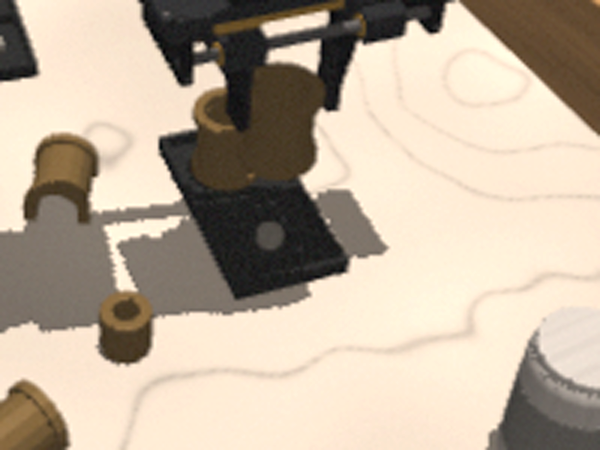

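The second sleeve is held upright above the free plug (268,235). Lower, release, rise gently.

Emit:
move_arm --linear '[[0,0.1,3],[0,0.1,6],[0,0.1,8],[0,0.1,8.6],[0,0.1,8.6],[0,0.1,8.6],[0,0.1,8.6],[0,0.1,8.6],[0,0.1,8.6],[0,0.1,8.6],[0,0.1,4.6],[0,0.1,0.6]]' --angular '[[0,0,0],[0,0,0],[0,0,0],[0,0,0],[0,0,0],[0,0,0],[0,0,0],[0,0,0],[0,0,0],[0,0,0],[0,0,0],[0,0,0]]' --fingers '[1,1,1,1,1,-1,-1,-1,-1,-1,-1,-1]'

```text
time_s: 8.97
position: [0.6635, -0.0354, 0.1205]
tcp_rot: [[0.063, 0.998, -0.009], [0.998, -0.063, 0.002], [0.001, -0.009, -1.0]]
force: [1.6, -0.1, 0.7]
opening: 0.987
```

```bash
python3 g.py .5423 .0718 .13 152.4 .5423 .0718 .017 152.4
```

```text
t 8.9667 p [ 0.6635 -0.0354  0.1205] psi 86.4 op 0.987 F [ 1.6 -0.1  0.7]
[  9.94 -12.78  -0.82] [-0.007 -0.006 -1.152]
[  9.92 -12.68  10.48] [-0.007 -0.006 -1.152]
```

Emit:
move_arm --linear '[[9.9,-12.8,-0.8],[9.9,-12.8,-0.8],[9.9,-12.8,-0.8],[9.9,-12.8,-0.8],[9.9,-12.8,-0.8],[9.9,-12.8,-0.8],[9.9,-12.8,-0.8],[9.9,-12.8,-0.8],[9.9,-12.8,-0.8],[9.9,-12.8,-0.8],[9.9,-12.8,-0.8],[9.9,-12.8,-0.8]]' --angular '[[-0.007,-0.006,-1.152],[-0.007,-0.006,-1.152],[-0.007,-0.006,-1.152],[-0.007,-0.006,-1.152],[-0.007,-0.006,-1.152],[-0.007,-0.006,-1.152],[-0.007,-0.006,-1.152],[-0.007,-0.006,-1.152],[-0.007,-0.006,-1.152],[-0.007,-0.006,-1.152],[-0.007,-0.006,-1.152],[-0.007,-0.006,-1.152]]' --fingers '[-1,-1,-1,-1,-1,-1,-1,-1,-1,-1,-1,-1]'

```text
time_s: 9.97
position: [0.5422, 0.0714, 0.13]
tcp_rot: [[-0.886, 0.464, 0.0], [0.464, 0.886, 0.0], [0.0, 0.0, -1.0]]
force: [0.4, 1.0, -0.1]
opening: 0.996
```

```bash
python3 g.py .5423 .0718 .017 152.4; python3 - <<'E'
from rig import *
import cv2,numpy as np
from h import proj
s=read_state();c=capture('wrist')
W=np.eye(4);W[:3,:3]=s['tcp_rot'];W[:3,3]=s['position']
c['view']=np.linalg.inv(W@c['hand_eye'])
im=cv2.convertScaleAbs(c['color'][:,:,::-1],alpha=1.5)
q=np.radians(62.4);a=np.array([np.cos(q),np.sin(q),0])
for k in(-.03,0,.03):
    u=proj(c,np.array([.5423,.0718,.037])+k*a);cv2.circle(im,tuple(int(v) for v in u),2,(0,0,255),-1)
cv2.imwrite('pics/w2.png',im)
E
```

```text
t 9.9667 p [0.5422 0.0714 0.13  ] psi 152.3 op 0.996 F [ 0.4  1.  -0.1]
[1.00e-02 3.00e-02 1.13e+01] [ 0.    -0.    -0.001]
```

View pics/w2.png

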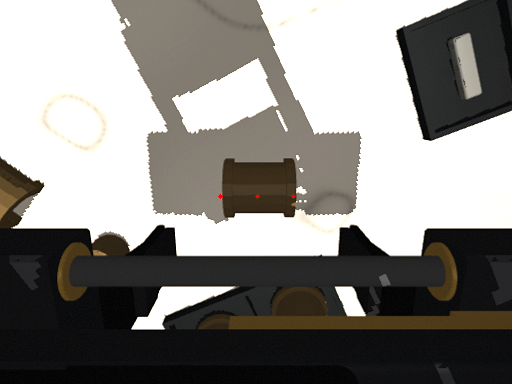

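Shell spans columns 222–297, square with the jaws and centred. Descend and grip.

Emit:
move_arm --linear '[[0,0,4],[0,0,8],[0,0,10.5],[0,0,11.3],[0,0,11.3],[0,0,11.3],[0,0,11.3],[0,0,11.3],[0,0,11.3],[0,0,11.3],[0,0,11.3],[0,0,11.3]]' --angular '[[0,0,0],[0,0,0],[0,0,0],[0,0,0],[0,0,0],[0,0,0],[0,0,0],[0,0,0],[0,0,0],[0,0,0],[0,0,0],[0,0,0]]' --fingers '[-1,-1,-1,-1,-1,-1,1,1,1,1,1,1]'

```text
time_s: 11.02
position: [0.5428, 0.0715, 0.0177]
tcp_rot: [[-0.886, 0.464, 0.002], [0.464, 0.886, 0.0], [-0.001, 0.001, -1.0]]
force: [-0.8, 0.9, 3.9]
opening: 0.685
```

```bash
python3 g.py .5423 .0718 .13 152.4 .5395 .3456 .12 85
```

```text
t 11.0167 p [0.5428 0.0715 0.0177] psi 152.3 op 0.685 F [-0.8  0.9  3.9]
[  0.04   0.02 -11.23] [ 0.001  0.001 -0.001]
[ 13.01  24.13 -10.22] [2.000e-03 1.000e-03 1.175e+00]
```

Emit:
move_arm --linear '[[0,0,-4],[0,0,-8],[13,24.1,-10.2],[13,24.1,-10.2],[13,24.1,-10.2],[13,24.1,-10.2],[13,24.1,-10.2],[13,24.1,-10.2],[13,24.1,-10.2],[13,24.1,-10.2],[13,24.1,-10.2],[13,24.1,-10.2]]' --angular '[[0,0,0],[0,0,0],[0,0,1.175],[0,0,1.175],[0,0,1.175],[0,0,1.175],[0,0,1.175],[0,0,1.175],[0,0,1.175],[0,0,1.175],[0,0,1.175],[0,0,1.175]]' --fingers '[1,1,1,1,1,1,1,1,1,1,1,1]'

```text
time_s: 12.02
position: [0.5384, 0.3465, 0.1194]
tcp_rot: [[0.09, 0.996, 0.001], [0.996, -0.09, -0.0], [-0.0, 0.001, -1.0]]
force: [0.4, -1.0, -0.8]
opening: 0.685
```

```bash
python3 g.py .5395 .3456 .0215 85; python3 - <<'E'
from rig import *
import cv2
c=capture('side');x,y,X,Y=120,70,320,220
cv2.imwrite(f'pics/c4side.png',cv2.convertScaleAbs(cv2.resize(c['color'][y:Y,x:X,::-1],None,fx=3,fy=3,interpolation=cv2.INTER_CUBIC),alpha=1.5))
E
```

```text
t 12.0167 p [0.5384 0.3465 0.1194] psi 84.8 op 0.685 F [ 0.4 -1.  -0.8]
[-0.08  0.11  9.79] [ 0.001  0.    -0.003]
```

View pics/c4side.png

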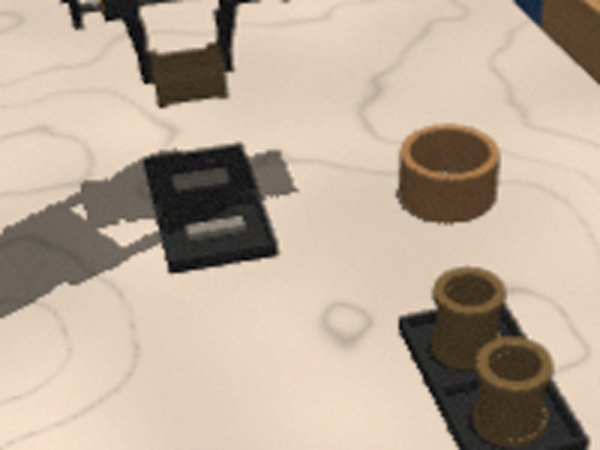

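Both sleeves stand in their bays; the shell is held level, aligned with the far ridge (200,180). Lower and release.

Emit:
move_arm --linear '[[-0.1,0.1,3],[-0.1,0.1,6],[-0.1,0.1,8.5],[-0.1,0.1,9.8],[-0.1,0.1,9.8],[-0.1,0.1,9.8],[-0.1,0.1,9.8],[-0.1,0.1,9.8],[-0.1,0.1,9.8],[-0.1,0.1,9.8],[-0.1,0.1,6],[-0.1,0.1,2]]' --angular '[[0,0,0],[0,0,0],[0,0,0],[0,0,0],[0,0,0],[0,0,0],[0,0,0],[0,0,0],[0,0,0],[0,0,0],[0,0,0],[0,0,0]]' --fingers '[1,1,1,1,1,1,-1,-1,-1,-1,-1,-1]'

```text
time_s: 13.07
position: [0.5369, 0.3436, 0.0967]
tcp_rot: [[0.094, 0.996, -0.008], [0.996, -0.094, -0.004], [-0.004, -0.007, -1.0]]
force: [1.3, 1.2, 0.1]
opening: 0.981
```

```bash
python3 g.py .4324 -.1369 .13 112.5 .4324 -.1369 .017 112.5
```

```text
t 13.0667 p [0.5369 0.3436 0.0967] psi 84.6 op 0.981 F [1.3 1.2 0.1]
[-48.84  -5.89  -3.08] [-0.008  0.002 -0.487]
[-48.79  -5.81   8.22] [-0.008  0.002 -0.487]
```

Emit:
move_arm --linear '[[-48.8,-5.9,-3.1],[-48.8,-5.9,-3.1],[-48.8,-5.9,-3.1],[-48.8,-5.9,-3.1],[-48.8,-5.9,-3.1],[-48.8,-5.9,-3.1],[-48.8,-5.9,-3.1],[-48.8,-5.9,-3.1],[-48.8,-5.9,-3.1],[-48.8,-5.9,-3.1],[-48.8,-5.9,-3.1],[-48.8,-5.9,-3.1]]' --angular '[[-0.008,0,-0.487],[-0.008,0,-0.487],[-0.008,0,-0.487],[-0.008,0,-0.487],[-0.008,0,-0.487],[-0.008,0,-0.487],[-0.008,0,-0.487],[-0.008,0,-0.487],[-0.008,0,-0.487],[-0.008,0,-0.487],[-0.008,0,-0.487],[-0.008,0,-0.487]]' --fingers '[-1,-1,-1,-1,-1,-1,-1,-1,-1,-1,-1,-1]'

```text
time_s: 14.07
position: [0.4318, -0.1388, 0.1309]
tcp_rot: [[-0.382, 0.924, 0.001], [0.924, 0.382, -0.003], [-0.004, 0.0, -1.0]]
force: [-0.6, -0.7, 0.5]
opening: 0.995
```

```bash
python3 g.py .4324 -.1369 .10 112.5 .4324 -.1369 .017 112.5
```

```text
t 14.0667 p [ 0.4318 -0.1388  0.1309] psi 112.5 op 0.995 F [-0.6 -0.7  0.5]
[0.16 0.13 3.09] [ 0.     0.004 -0.   ]
[ 0.19  0.12 11.39] [ 0.     0.004 -0.   ]
```

```bash
python3 - <<'E'
from rig import *
import cv2,numpy as np
from h import proj
s=read_state();c=capture('wrist')
W=np.eye(4);W[:3,:3]=s['tcp_rot'];W[:3,3]=s['position']
c['view']=np.linalg.inv(W@c['hand_eye'])
im=cv2.convertScaleAbs(c['color'][:,:,::-1],alpha=1.5)
q=np.radians(22.5);a=np.array([np.cos(q),np.sin(q),0])
for k in(-.03,0,.03):
    u=proj(c,np.array([.4324,-.1369,.037])+k*a);cv2.circle(im,tuple(int(v) for v in u),2,(0,0,255),-1)
cv2.imwrite('pics/w3.png',im)
E
```

```text
(no output)
```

View pics/w3.png

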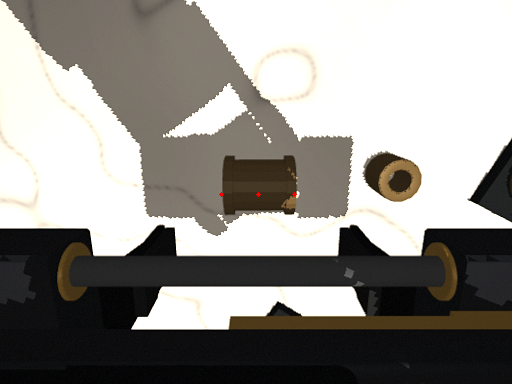

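Shell b spans columns 222–297, square and centred. Descend and grip.

Emit:
move_arm --linear '[[0.2,0.1,4],[0.2,0.1,8],[0.2,0.1,10.5],[0.2,0.1,11.4],[0.2,0.1,11.4],[0.2,0.1,11.4],[0.2,0.1,11.4],[0.2,0.1,11.4],[0.2,0.1,11.4],[0.2,0.1,11.4],[0.2,0.1,11.4],[0.2,0.1,11.4]]' --angular '[[0,0,0],[0,0,0],[0,0,0],[0,0,0],[0,0,0],[0,0,0],[0,0,0],[0,0,0],[0,0,0],[0,0,0],[0,0,0],[0,0,0]]' --fingers '[-1,-1,-1,-1,-1,-1,1,1,1,1,1,1]'

```text
time_s: 15.12
position: [0.4339, -0.145, 0.0181]
tcp_rot: [[-0.379, 0.926, 0.006], [0.925, 0.379, -0.01], [-0.011, 0.002, -1.0]]
force: [-0.1, 0.2, 5.6]
opening: 0.682
```

```bash
python3 g.py .4324 -.1369 .13 112.5 .5298 .2672 .13 85
```

```text
t 15.1167 p [ 0.4339 -0.145   0.0181] psi 112.2 op 0.682 F [-0.1  0.2  5.6]
[  0.68   0.18 -11.2 ] [ 0.002  0.011 -0.004]
[ 34.39  24.5  -11.54] [0.004 0.011 0.476]
```

Emit:
move_arm --linear '[[0,0,-4],[0,0,-8],[0,0,-11.2],[34.4,24.5,-11.5],[34.4,24.5,-11.5],[34.4,24.5,-11.5],[34.4,24.5,-11.5],[34.4,24.5,-11.5],[34.4,24.5,-11.5],[34.4,24.5,-11.5],[34.4,24.5,-11.5],[34.4,24.5,-11.5]]' --angular '[[0,0.01,0],[0,0.01,0],[0,0.01,0],[0.004,0.011,0.476],[0.004,0.011,0.476],[0.004,0.011,0.476],[0.004,0.011,0.476],[0.004,0.011,0.476],[0.004,0.011,0.476],[0.004,0.011,0.476],[0.004,0.011,0.476],[0.004,0.011,0.476]]' --fingers '[1,1,1,1,1,1,1,1,1,1,1,1]'

```text
time_s: 16.12
position: [0.5128, 0.1978, 0.1295]
tcp_rot: [[0.087, 0.996, -0.001], [0.996, -0.087, 0.0], [-0.0, -0.001, -1.0]]
force: [-0.0, -1.4, -0.5]
opening: 0.684
```

```bash
python3 g.py .5298 .2672 .13 85
```

```text
t 16.1167 p [0.5128 0.1978 0.1295] psi 85.0 op 0.684 F [-0.  -1.4 -0.5]
[ 7.06  1.09 -0.05] [-0.001  0.    -0.   ]
```

Emit:
move_arm --linear '[[7.1,1.1,0],[7.1,1.1,0],[7.1,1.1,0],[7.1,1.1,0],[7.1,1.1,0]]' --angular '[[0,0,0],[0,0,0],[0,0,0],[0,0,0],[0,0,0]]' --fingers '[1,1,1,1,1]'

```text
time_s: 16.53
position: [0.5287, 0.267, 0.1289]
tcp_rot: [[0.087, 0.996, -0.003], [0.996, -0.087, -0.001], [-0.001, -0.003, -1.0]]
force: [-0.1, -1.1, -0.1]
opening: 0.682
```

```bash
python3 g.py .5298 .2672 .022 85; python3 - <<'E'
from rig import *
import cv2,numpy as np
from h import proj
s=read_state();c=capture('wrist');p=np.array(s['position']);R=np.array(s['tcp_rot'])
W=np.eye(4);W[:3,:3]=R;W[:3,3]=p
c['view']=np.linalg.inv(W@c['hand_eye'])
a=cv2.convertScaleAbs(c['color'][:,:,::-1],alpha=2)
# nominal shell outline (flange corners z=12mm, apex) if held centred: red; shell origin is at tcp z + .018
for y in(-.025,0,.025):
  for x in(-.03,.03):
    h=.037 if y==0 else .012
    u=proj(c,p+R@np.array([y,x,.018-h]));cv2.circle(a,tuple(int(v) for v in u),2,(0,0,255),-1)
c=capture('side');b=cv2.convertScaleAbs(cv2.resize(c['color'][70:198,120:291,::-1],(512,384),interpolation=cv2.INTER_CUBIC),alpha=1.5)
cv2.imwrite('pics/w4.png',cv2.resize(np.hstack([a[90:290,130:400],b[:200*384//384,:][:200]]) if 0 else np.hstack([a[:,130:400],b]),(782,384)))
E
```

```text
t 16.5333 p [0.5287 0.267  0.1289] psi 85.0 op 0.682 F [-0.1 -1.1 -0.1]
[ 0.05  0.13 10.69] [-0.003  0.001  0.001]
```

View pics/w4.png

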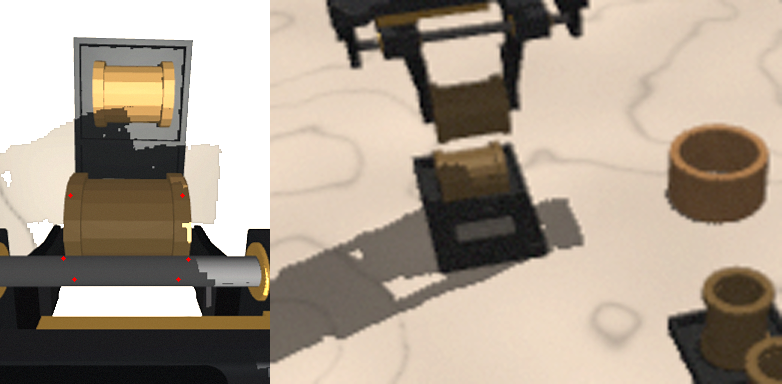

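```bash
python3 - <<'E'
from rig import *
import numpy as np
from h import proj
s=read_state();c=capture('wrist');p=np.array(s['position']);R=np.array(s['tcp_rot'])
W=np.eye(4);W[:3,:3]=R;W[:3,3]=p
c['view']=np.linalg.inv(W@c['hand_eye']);print('cam in tool',c['hand_eye'][:3,3])
for dx in(0,.004,.007,.01,.013):
    P=[proj(c,p+R@np.array([dx+.025*np.cos(t),.03,.018-.012-.025*np.sin(t)])) for t in np.linspace(0,np.pi,61)]
    P=np.array(P);print(dx,'min row',P[:,1].min().round(1),'at cols',P[P[:,1].argmin()].round(0)-[130,0])
g=c['color'].astype(int)
# column profile through the far edge
for col in(205,258,312):print(col,[int(v) for v in g[165:205:2,col].sum(1)])
E
```

```text
cam in tool [ 0.07084914  0.0002545  -0.1632397 ]
0 min row 195.4 at cols [182. 195.]
0.004 min row 188.2 at cols [183. 188.]
0.007 min row 182.7 at cols [183. 183.]
0.01 min row 177.1 at cols [183. 177.]
0.013 min row 171.5 at cols [183. 172.]
205 [65, 63, 64, 66, 99, 96, 106, 108, 106, 101, 113, 110, 112, 118, 113, 116, 114, 115, 121, 121]
258 [58, 52, 56, 51, 56, 53, 64, 114, 105, 100, 107, 102, 105, 111, 114, 113, 119, 114, 114, 116]
312 [44, 36, 32, 31, 30, 112, 102, 131, 134, 133, 123, 111, 113, 113, 113, 112, 116, 114, 121, 124]
```

Held shell sits about 10–12 mm forward of the TCP along tool x (far edge at row 173 vs 195 nominal), so I shift the placing back by 10 mm and check the pose before releasing.

Emit:
move_arm --linear '[[-1,0.1,2],[-1,0.1,4],[-1,0.1,6],[-1,0.1,8],[-1,0.1,8.6],[-1,0.1,8.6],[-1,0.1,8.6]]' --angular '[[0,0,0],[0,0,0],[0,0,0],[0,0,0],[0,0,0],[0,0,0],[0,0,0]]' --fingers '[1,1,1,1,1,1,1]'

```text
time_s: 17.27
position: [0.5296, 0.2552, 0.0436]
tcp_rot: [[0.09, 0.996, -0.002], [0.996, -0.09, -0.001], [-0.001, -0.002, -1.0]]
force: [-0.1, -0.4, -0.0]
opening: 0.689
```

```bash
python3 g.py .5289 .2567 .0215 85; python3 - <<'E'
from rig import *
import cv2,numpy as np
c=capture('side');cv2.imwrite('pics/c5.png',cv2.convertScaleAbs(cv2.resize(c['color'][100:190,140:260,::-1],(720,540),interpolation=cv2.INTER_CUBIC),alpha=2))
E
```

```text
t 17.2667 p [0.5296 0.2552 0.0436] psi 84.8 op 0.689 F [-0.1 -0.4 -0. ]
[ 0.15 -0.08  2.21] [-0.002  0.001 -0.003]
```

View pics/c5.png

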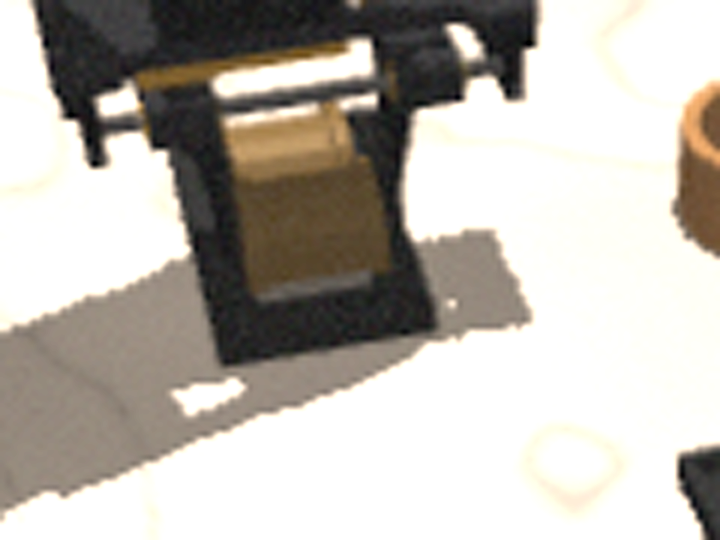

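```bash
python3 - <<'E'
from rig import *
import numpy as np
from h import proj
s=read_state();c=capture('side');p=np.array(s['position']);R=np.array(s['tcp_rot'])
for dx in(0,.006,.012):
    print(dx,[((proj(c,p+R@np.array([dx-.025,j,.018]))-[140,100])*6).round(0) for j in(-.03,.03)])
E
```

```text
0 [array([252., 302.]), array([393., 277.])]
0.006 [array([250., 294.]), array([390., 269.])]
0.012 [array([247., 286.]), array([387., 261.])]
```

Observed edge fits an offset of about 8–9 mm; shift 3.5 mm forward, lower, release.

Emit:
move_arm --linear '[[0.35,-0.1,0.7],[0.35,-0.1,1.4],[0.35,-0.1,2.0],[0.35,-0.1,2.2],[0.35,-0.1,2.2],[0.35,-0.1,2.2],[0.35,-0.1,2.2],[0.35,-0.1,2.2],[0.35,-0.1,2.2],[0.35,-0.1,2.2],[0.35,-0.1,-2],[0.35,-0.1,-6]]' --angular '[[0,0,0],[0,0,0],[0,0,0],[0,0,0],[0,0,0],[0,0,0],[0,0,0],[0,0,0],[0,0,0],[0,0,0],[0,0,0],[0,0,0]]' --fingers '[1,1,1,1,1,1,-1,-1,-1,-1,-1,-1]'

```text
time_s: 18.37
position: [0.527, 0.2586, 0.1018]
tcp_rot: [[0.09, 0.996, -0.009], [0.996, -0.09, -0.002], [-0.003, -0.009, -1.0]]
force: [1.7, 0.7, 0.9]
opening: 0.982
```

```bash
python3 g.py .5339 -.0841 .13 79
```

```text
t 18.3667 p [0.527  0.2586 0.1018] psi 84.8 op 0.982 F [1.7 0.7 0.9]
[-34.07   3.74  -2.74] [-0.008  0.004  0.102]
```

Emit:
move_arm --linear '[[-34.1,3.7,-2.7],[-34.1,3.7,-2.7],[-34.1,3.7,-2.7],[-34.1,3.7,-2.7],[-34.1,3.7,-2.7],[-34.1,3.7,-2.7],[-34.1,3.7,-2.7],[-34.1,3.7,-2.7],[-34.1,3.7,-2.7],[-34.1,3.7,-2.7],[-34.1,3.7,-2.7],[-34.1,3.7,-2.7]]' --angular '[[-0.008,0.004,0.1],[-0.008,0.004,0.1],[-0.008,0.004,0.1],[-0.008,0.004,0.1],[-0.008,0.004,0.1],[-0.008,0.004,0.1],[-0.008,0.004,0.1],[-0.008,0.004,0.1],[-0.008,0.004,0.1],[-0.008,0.004,0.1],[-0.008,0.004,0.1],[-0.008,0.004,0.1]]' --fingers '[-1,-1,-1,-1,-1,-1,-1,-1,-1,-1,-1,-1]'

```text
time_s: 19.37
position: [0.5327, -0.083, 0.1294]
tcp_rot: [[0.188, 0.982, -0.002], [0.982, -0.188, 0.001], [0.001, -0.002, -1.0]]
force: [0.2, 1.0, -0.1]
opening: 0.999
```

```bash
python3 g.py .5339 -.0841 .017 79;python3 - <<'E'
from rig import *
import cv2
c=capture('top');cv2.imwrite('pics/t2.png',cv2.convertScaleAbs(cv2.resize(c['color'][130:280,90:290,::-1],(800,600),interpolation=cv2.INTER_CUBIC),alpha=1.7))
E
```

```text
t 19.3667 p [ 0.5327 -0.083   0.1294] psi 79.1 op 0.999 F [ 0.2  1.  -0.1]
[-0.09  0.15 11.24] [-0.002 -0.001  0.003]
```

View pics/t2.png

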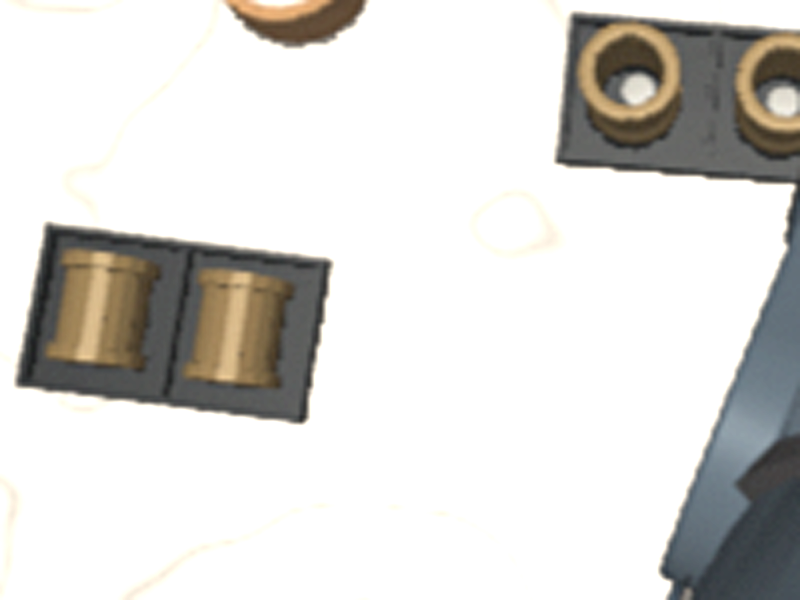

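Plugs (638,91) and (784,101) are visible inside the bores, and both shells lie lengthwise centred over their ridges. Now the bush.

Emit:
move_arm --linear '[[-0.1,0.15,3],[-0.1,0.15,6],[-0.1,0.15,9],[-0.1,0.15,11.2],[-0.1,0.15,11.2],[-0.1,0.15,11.2],[-0.1,0.15,11.2]]' --angular '[[0,0,0],[0,0,0],[0,0,0],[0,0,0],[0,0,0],[0,0,0],[0,0,0]]' --fingers '[-1,-1,-1,-1,-1,-1,-1]'

```text
time_s: 20.0
position: [0.5346, -0.0829, 0.0183]
tcp_rot: [[0.186, 0.983, -0.0], [0.983, -0.186, 0.001], [0.001, -0.001, -1.0]]
force: [-0.3, 0.1, 0.6]
opening: 1.004
```

```bash
python3 g.py .5339 -.0841 .017 79
```

```text
t 20.0 p [ 0.5346 -0.0829  0.0183] psi 79.3 op 1.004 F [-0.3  0.1  0.6]
[-0.13 -0.05  0.13] [-0.001 -0.001  0.005]
```

Emit:
move_arm --linear '[[-0.1,0,0.1],[-0.1,0,0.1],[-0.1,0,0.1],[-0.1,0,0.1],[-0.1,0,0.1],[-0.1,0,0.1],[-0.1,0,0.1],[-0.1,0,0.1],[-0.1,0,0.1],[-0.1,0,0.1]]' --angular '[[0,0,0],[0,0,0],[0,0,0],[0,0,0],[0,0,0],[0,0,0],[0,0,0],[0,0,0],[0,0,0],[0,0,0]]' --fingers '[1,1,1,1,1,1,1,1,1,1]'

```text
time_s: 20.83
position: [0.5343, -0.0839, 0.0172]
tcp_rot: [[0.186, 0.983, -0.001], [0.983, -0.186, 0.001], [0.001, -0.001, -1.0]]
force: [-0.6, 0.0, 1.1]
opening: 0.402
```

```bash
python3 g.py .5339 -.0841 .10 79 .5251 -.2845 .10 79
```

```text
t 20.8333 p [ 0.5343 -0.0839  0.0172] psi 79.3 op 0.402 F [-0.6  0.   1.1]
[-0.02 -0.04 -8.28] [-0.001 -0.001  0.005]
[-19.88   2.82  -8.3 ] [-0.001 -0.001  0.005]
```

Emit:
move_arm --linear '[[0,0,-4],[0,0,-8],[-19.9,2.8,-8.3],[-19.9,2.8,-8.3],[-19.9,2.8,-8.3],[-19.9,2.8,-8.3],[-19.9,2.8,-8.3],[-19.9,2.8,-8.3],[-19.9,2.8,-8.3],[-19.9,2.8,-8.3],[-19.9,2.8,-8.3],[-19.9,2.8,-8.3]]' --angular '[[0,0,0],[0,0,0],[0,0,0],[0,0,0],[0,0,0],[0,0,0],[0,0,0],[0,0,0],[0,0,0],[0,0,0],[0,0,0],[0,0,0]]' --fingers '[1,1,1,1,1,1,1,1,1,1,1,1]'

```text
time_s: 21.83
position: [0.5247, -0.2827, 0.0998]
tcp_rot: [[0.184, 0.983, -0.002], [0.983, -0.184, 0.002], [0.002, -0.002, -1.0]]
force: [-0.2, -0.2, -0.9]
opening: 0.403
```

```bash
python3 g.py .5251 -.2845 .021 79
```

```text
t 21.8333 p [ 0.5247 -0.2827  0.0998] psi 79.4 op 0.403 F [-0.2 -0.2 -0.9]
[-0.18  0.09  7.87] [-0.002 -0.002  0.007]
```

Emit:
move_arm --linear '[[-0.2,0.1,2.5],[-0.2,0.1,5],[-0.2,0.1,7.2],[-0.2,0.1,7.9],[-0.2,0.1,7.9],[-0.2,0.1,7.9],[-0.2,0.1,7.9],[-0.2,0.1,7.9],[-0.2,0.1,7.9],[-0.2,0.1,7.9],[-0.2,0.1,4],[-0.2,0.1,0]]' --angular '[[0,0,0],[0,0,0],[0,0,0],[0,0,0],[0,0,0],[0,0,0],[0,0,0],[0,0,0],[0,0,0],[0,0,0],[0,0,0],[0,0,0]]' --fingers '[1,1,1,1,1,1,-1,-1,-1,-1,-1,-1]'

```text
time_s: 22.83
position: [0.523, -0.2832, 0.0971]
tcp_rot: [[0.184, 0.983, -0.009], [0.983, -0.184, 0.008], [0.006, -0.01, -1.0]]
force: [0.3, -0.3, -0.1]
opening: 0.771
```

Emit:
move_arm --linear '[[-10,0,-6],[-20,0,-12],[-25,0,-12],[-25,0,-12],[-25,0,-12],[-25,0,-12],[-25,0,-12],[-25,0,-12],[-25,0,-12],[-25,0,-12],[-25,0,-12],[-25,0,-12]]' --angular '[[0,0,0],[0,0,0],[0,0,0],[0,0,0],[0,0,0],[0,0,0],[0,0,0],[0,0,0],[0,0,0],[0,0,0],[0,0,0],[0,0,0]]' --fingers '[-1,-1,-1,-1,-1,-1,-1,-1,-1,-1,-1,-1]'

```text
time_s: 23.83
position: [0.4784, -0.5278, 0.2147]
tcp_rot: [[0.182, 0.983, -0.01], [0.983, -0.182, 0.01], [0.008, -0.012, -1.0]]
force: [0.5, -0.7, 0.2]
opening: 0.998
```

```bash
python3 g.py; python3 - <<'E'
from rig import *
import cv2
for n in('side','top'):
    c=capture(n);cv2.imwrite(f'pics/f{n}.png',cv2.convertScaleAbs(cv2.resize(c['color'][90:345,130:450,::-1] if n=='side' else c['color'][90:285,90:430,::-1],None,fx=2.3,fy=2.3,interpolation=cv2.INTER_CUBIC),alpha=1.6))
E
```

```text
t 23.8333 p [ 0.4784 -0.5278  0.2147] psi 79.5 op 0.998 F [ 0.5 -0.7  0.2]
```

View pics/fside.png

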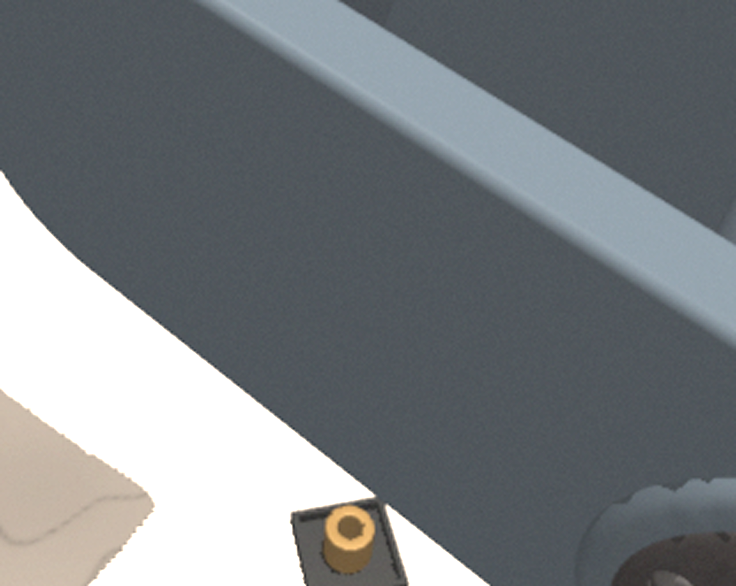

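View pics/ftop.png

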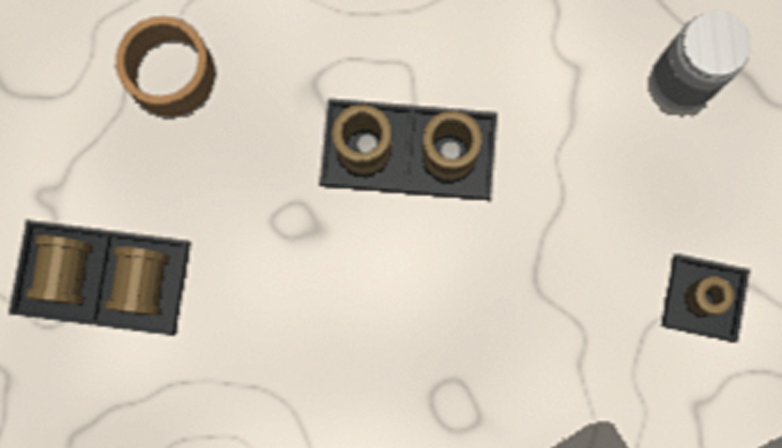

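Everything is placed. In the top view the bush stands upright at (714,295) in its tray, and the sleeves and shells sit in their bays. I'll check the bystanders numerically, then hand in.

```bash
python3 - <<'E'
from rig import *
import pickle,numpy as np
a=pickle.load(open('d0.pkl','rb'))['top']['color'].astype(int);b=capture('top')['color'].astype(int)
for n,(y,Y,x,X) in dict(tape=(95,142,138,187),can=(92,142,370,418)).items():
    print(n,np.abs(a-b)[y:Y,x:X].mean().round(2),(np.abs(a-b)[y:Y,x:X].max(2)>40).sum())
print(np.abs(a-b)[20:40,20:400].mean())
print(hand_in())
E
```

```text
tape 1.01 0
can 1.0 0
0.9949122807017544
the job is handed in; nothing more can be done
None
```

The job is done and handed in, at about 24 s of the 104 s limit. I placed the pieces in the order given: sleeves, half-shells, then bush.

- **Sleeves:** the last top view shows both upright in their bays, with the plugs visible inside the bores.
- **Half-shells:** both lie lengthwise, centred over their ridges. I gripped the second one about 8–10 mm off centre, measured that in the wrist and side views, and corrected for it before letting go.
- **Bush:** it stands upright inside its tray, clear of the walls.
- **Tape roll and grease can:** compared with the first picture, the image around each shows only noise, so neither moved.
- **Robot:** the gripper is open, retracted and touching nothing. The force readings I saw stayed under about 6 N.

**Not checked:** in the last side view the arm hid everything but the bush, so the final check of the other pieces rests on the top view. I judged that the pieces sit flat on the tray floors by eye and did not measure it.

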